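# Put the yellow hand lamp back on charge

## Task

Put the yellow hand lamp back on charge: stand it upright in the round charging dock with its two steel ears in the dock's two gaps, and twist it about 70 degrees clockwise (seen from above) until its ramps have drawn it down tight under the dock's lips and it stays locked there when you let go. Leave the blue hand lamp standing where it is.

Things in the scene. Friction and masses are not known exactly. Their poses are not given: they have to be found in the camera images.
- lamp_yellow: Yellow hand lamp, upright, 0.28 kg, 121 mm tall, dia 70. Origin: centre of underside. Handle bar on top: 72 along lamp x, 22 wide (y), 16 high, centre 113 above origin, 30 free below it. Foot dia 52 with 2 steel ears along +x and -x, below the bar's ends: tips 52 from axis, 40 wide (y), underside 2 up; ear tops ramp from 7 up (clockwise end) to 13.5 in 24, then flat 16. Half-turn symmetric.
- lamp_blue: A second hand lamp of the same shape and size as the yellow one, but blue; loose. A bystander: leave it standing where it is.
- dock: Round charging dock, dia 150 mm, 38 high, open top, black box on its +x side. Origin: centre of underside, on the desk. Two metal lips (inner radius 40, underside 31.5 up) on its +y and -y sides; gaps 96 deg wide at +x and -x (white marks). Ears enter along dock x, either way round, within 12 deg and 8 mm; locked 55 to 80 deg clockwise from there, stop near 83; blocked anticlockwise.
- plate (a joint): Red spring plate, dia 68 mm, in the middle of the dock; carries the lamp's foot. 0 m at rest (top 22 mm above dock origin), grows pressed down, to 0.008. 3.8 N preload (more than the lamp weighs) + 0.5 N/mm. Foot on it, the ears' low ends pass 2.5 mm under the lips; the ramps then draw the lamp down: lower it 4 to 5 mm with the turn. Locked and let go: 0.004 m, underside 18 mm above dock origin.
There are look-alikes about, which are no part of the job. What is shaped like the lamp_yellow but orange or red is not meant.

How it is judged (in metres and radians):
At the end, for the whole second after the job is handed in: The yellow lamp is let go, at rest and locked in the dock: upright within 7 deg, axis within 14 mm, turned 52 deg or more, underside under 20.5 mm above the dock's origin, plate held down over 2.5 mm; the blue lamp stands within 40 mm of its start (value of joint plate above 0.0025 m and horizontal distance between lamp_yellow and dock below 0.014 m and angle between the x axis of lamp_yellow and the x axis of dock, either way round above 0.9 rad and z of lamp_yellow in the frame of dock below 0.0205 m and angle between lamp_yellow's own z axis and vertical below 0.12 rad and linear speed of lamp_yellow below 0.02 m/s and angle between lamp_blue's own z axis and vertical below 0.2 rad and distance of lamp_blue from where it was at the start of the episode below 0.04 m); the robot touches nothing.
It fails at once if the blue lamp is knocked over or moved by more than 40 mm (angle between lamp_blue's own z axis and vertical above 0.5 rad or distance of lamp_blue from where it was at the start of the episode above 0.04 m).
It also fails if it takes over 35 s, if anything falls off the work surface, if the arm or the gripper's body presses on something with over 40 N, if the wrist force passes 120 N, or if a joint passes its speed limit or range.

## Robot

A 6-joint arm with a two-finger parallel gripper is mounted at the origin on the work surface. World frame = base frame: x ahead of the robot, y to its left, z up, the work surface at z = 0. Lengths are in m, angles in degrees, forces in N, time in s.
With the tool pointing down it reaches from about 0.375 to 0.9 m from the base axis. Payload 3.1 kg.
Tool frame: the origin (TCP) lies at the very end of the fingers, on their centre line; the grasp point (between the pads) lies 19 mm behind it; x points along the fingers, z is the direction in which the jaws open and shut, and the axes are right-handed (so a half turn about x gives the same grasp; the last joint's range is limited). The gripper opens to 87 mm and grips with 3 to 60 N. Pads are 19 mm wide; open, the fingers measure 117 mm over their backs; the gripper's body (75 mm by 190 mm) begins 51 mm behind the grasp point.
Start: joints at [53.314, 30.224, 82.088, -0, 67.689, -10.227], TCP at [0.278, 0.56, 0.223] pointing down, gripper open.
Joint ranges: [-176.69, 176.69], [-43.24, 126.21], [12.49, 139.97], [-82, 262], [0, 151.66], [-163.58, 163.58]. Speed limits (degrees/s): [159.86, 159.86, 180, 180, 180, 180].

## Interface

Orientations are given as a 3x3 rotation matrix whose columns are the frame's x, y, z axes.
In Python, from rig import bot gives the robot as it stands.
- The arm moves only by the tool send_rows, never from a script. Its arguments are lists of equal length, an entry for each row: "fingers": the opening, from 0 (shut) to 1 (fully open); "dp": the shift along the world's x, y, z in mm, a list of three; "turn": the turn, a rotation vector about the world's x, y, z in rad, a list of three. In form: {"fingers": [fingers, ...], "dp": [[tx, ty, tz], ...], "turn": [[rx, ry, rz], ...]}. A call has 1 to 10 rows; each row is the pose to reach, as a shift and turn from the pose measured when the call began; what a row does not reach only later rows make up. A row lasts 1/12 s, in which the tool goes at most 41.7 mm and 7.16 degrees, less where a joint would pass 70% of its speed; a pose out of reach is approached as far as the arm can. A call with a gripper value outside its range is refused whole. The fingers move at their own pace and stop on an object; the grip force is fixed at half the most. Time passes only in rows, so rows that repeat a pose let the fingers close. It gives the time, the measured TCP pose, the force and the opening at its end, in the units of the state.
- bot.read_state(): the state, without advancing time (a new reading comes with each control period).
- bot.capture(name): name is "side" or "top"; returns a dict with "img" (384x512x3 uint8, blue, green, red), "z_map" (384x512 float32, m along the optical axis (not along the pixel's ray), 0 where there is no reading), "mtx" (3x3 intrinsics, pixels), "origin" and "orientation" of the camera in the world. Camera axes: x right, y up, looking along -z (the intrinsics and any distortion apply to the point x, -y, -z); pixel columns grow to the right and rows downward; lengths in m; the calibration is good to about 2 mm. A picture is of the moment at which its call begins.
- bot.hand_in(): hands the job in, once; it reports no verdict.
The state is a dict: "time_s": time; "joint_positions": joint angles; "qvel": joint speeds; "tau": joint torques, N m; "position": TCP position; "tcp_rot": TCP orientation; "force": force on the tool from outside, world axes, zero at the start; "moment": the same for the moment, N m; "opening": opening from 0.0 (shut) to 1.0 (fully open).
Only numpy, scipy, OpenCV 4.12 (cv2) and the standard library are available. Lean on these libraries where they do the work, as an engineer would, in place of code of your own. Each camera call takes 0.05 s, during which the arm holds its last target.

## Working session

There is one attempt and no reset: what is moved stays moved. The work goes in short steps, Python scripts to look and compute and a tool call to move; the robot and the scene stay as the last step left them, time stands still between calls to the robot, and variables do not carry over. Pictures are saved under pics/ and viewed, and the job is handed in when it is done.

Besides the shell and the picture viewer there is one more tool, called after "Emit:" as name(argument=value, ...) on one line, values as JSON. send_rows: Moves the arm, as the interface text tells. Its arguments: {"type":"object","properties":{"fingers":{"type":"array","items":{"type":"number"}},"dp":{"type":"array","items":{"type":"array","items":{"type":"number"}}},"turn":{"type":"array","items":{"type":"array","items":{"type":"number"}}}},"required":["fingers","dp","turn"]}

```bash
ls; mkdir -p pics
python3 - <<'E'
from rig import bot
import cv2,pickle
s=bot.read_state();print(s)
for n in("side","top"):
    c=bot.capture(n);cv2.imwrite(f"pics/{n}0.png",c["img"]);pickle.dump(c,open(f"{n}0.pkl","wb"))
    print(n,c["mtx"],c["origin"],c["orientation"],[k for k in c])
E
```

```text
pics
{'time_s': 0.0, 'joint_positions': array([ 5.33121567e+01,  3.02767081e+01,  8.21560803e+01, -2.63313144e-03,
        6.76891156e+01, -1.02288769e+01]), 'qvel': array([-0.00843185, -0.00660729,  0.02763761,  0.04677115,  0.02202303,
        0.04639795]), 'tau': array([-1.01966998e-03, -4.40041280e+01, -1.76589096e+01,  6.32192334e-02,
        5.83365059e-02, -1.39189292e-04]), 'position': array([0.27803058, 0.55893817, 0.22159754]), 'tcp_rot': array([[-1.23706620e-03, -8.95261272e-01,  4.45539813e-01],
       [-1.73154920e-03,  4.45541404e-01,  8.95259660e-01],
       [-9.99997736e-01,  3.36021353e-04, -2.10135315e-03]]), 'force': array([-0.44305088, -0.57837057, -0.45447691]), 'moment': array([-0.02455308, -0.00059131, -0.01987596]), 'opening': 1.0026152016871979}
side [[416.92137011   0.         258.34552232]
 [  0.         416.92137011 194.54221932]
 [  0.           0.           1.        ]] [ 0.26892972 -0.82355678  0.61318395] [[ 0.9668831   0.13098718 -0.21904206]
 [-0.25431396  0.56671451 -0.78368302]
 [ 0.02148188  0.81343532  0.58125856]] ['img', 'z_map', 'mtx', 'origin', 'orientation']
top [[430.68757386   0.         255.41623168]
 [  0.         430.68757386 195.82911178]
 [  0.           0.           1.        ]] [ 0.37868002 -0.07109753  0.97889755] [[ 1.31043638e-04  9.96928508e-01 -7.83168703e-02]
 [-9.99932836e-01  1.03825303e-03  1.15432244e-02]
 [ 1.15890822e-02  7.83100975e-02  9.96861686e-01]] ['img', 'z_map', 'mtx', 'origin', 'orientation']
```

View pics/side0.png

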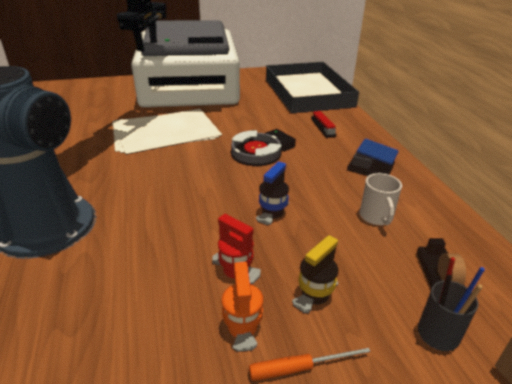

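View pics/top0.png

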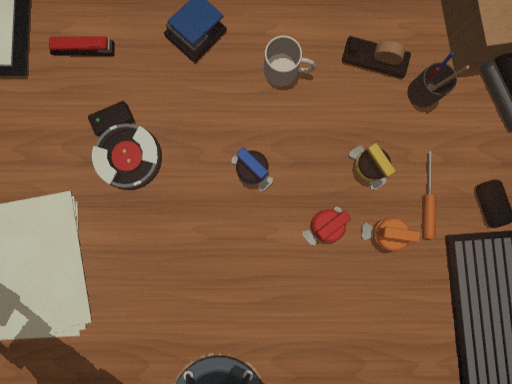

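```bash
cat > h.py <<'E'
import numpy as np,cv2,pickle
def pts(c):
    z=c["z_map"];h,w=z.shape;v,u=np.mgrid[:h,:w];K=c["mtx"]
    x=(u-K[0,2])/K[0,0]*z;y=(v-K[1,2])/K[1,1]*z
    return np.stack([x,-y,-z],-1)@c["orientation"].T+c["origin"]
def ray(c,u,v,zp):
    K=c["mtx"];d=c["orientation"]@np.array([(u-K[0,2])/K[0,0],-(v-K[1,2])/K[1,1],-1.])
    return c["origin"]+d*(zp-c["origin"][2])/d[2]
def hsv(c): return cv2.cvtColor(c["img"],cv2.COLOR_BGR2HSV)
def load(n): return pickle.load(open(n,"rb"))
E
python3 - <<'E'
from h import *
c=load("top0.pkl");P=pts(c);H=hsv(c)
a=cv2.resize(c["img"][90:230,70:200],None,fx=4,fy=4,interpolation=cv2.INTER_CUBIC)[:, :400*2]
b=cv2.resize(c["img"][130:200,330:420],None,fx=4,fy=4,interpolation=cv2.INTER_CUBIC)
o=np.zeros((560,520+270,3),np.uint8);o[:,:520]=a;o[:280,520:]=b[:,:270];o[280:,520:]=b[:,90:][:, :270]
cv2.imwrite("pics/crop0.png",o)
d=load("side0.pkl");o=np.zeros((540,800,3),np.uint8)
o[:,:400]=cv2.resize(d["img"][225:325,280:354],(400,540),interpolation=cv2.INTER_CUBIC)
o[:270,400:]=cv2.resize(d["img"][120:174,220:300],(400,270),interpolation=cv2.INTER_CUBIC)
cv2.imwrite("pics/crop1.png",o)
for n,cc in(("top",c),("side",d)):
    P=pts(cc);Hh=hsv(cc)
    for name,lo,hi in(("yellow",22,35),("blue",105,125)):
        m=(Hh[...,0]>=lo)&(Hh[...,0]<=hi)&(Hh[...,1]>140)&(Hh[...,2]>60)&(P[...,2]>.09)&(P[...,2]<.14)
        q=P[m]
        if len(q)<10: print(n,name,len(q));continue
        t=q[q[:,2]>np.percentile(q[:,2],90)-.006]
        r=cv2.minAreaRect((t[:,:2]*1000).astype(np.float32));print(n,name,len(q),t.mean(0),r,t[:,2].max())
E
```

```text
top yellow 329 [ 0.52045359 -0.33543536  0.12150163] ((521.16650390625, -335.90948486328125), (69.29995727539062, 21.012540817260742), 33.50153350830078) 0.12541457072111373
top blue 24 [ 0.50912227 -0.07992941  0.12119254] ((512.705078125, -73.36193084716797), (66.83285522460938, 18.08165168762207), 46.84144973754883) 0.12387411450162833
side yellow 360 [ 0.52026533 -0.33940544  0.12098588] ((521.2265625, -337.566162109375), (69.27888488769531, 20.918537139892578), 33.288330078125) 0.12355060049363853
side blue 255 [ 0.53516149 -0.12208903  0.12184752] ((600.9478149414062, -273.585693359375), (68.02685546875, 465.8783264160156), 24.147991180419922) 0.13991166878866879
```

View pics/crop0.png

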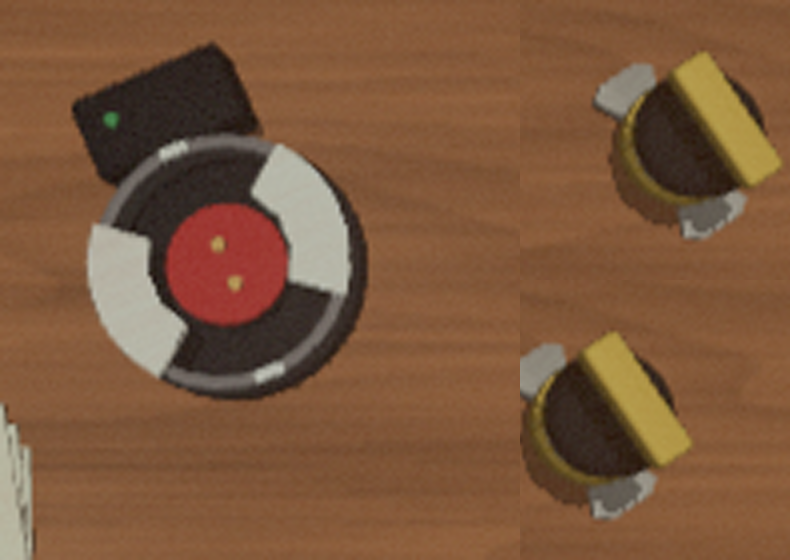

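View pics/crop1.png

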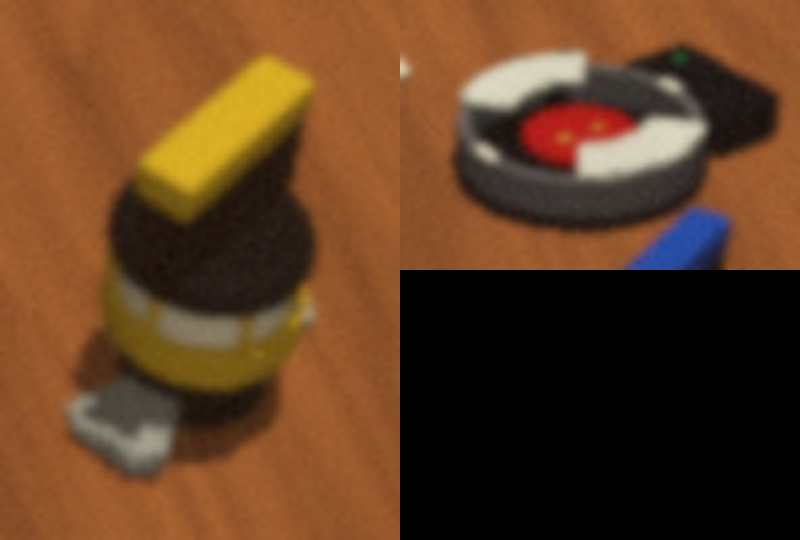

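Run:
```python
from h import *
c=load("top0.pkl");P=pts(c);H=hsv(c)
roi=np.zeros(H.shape[:2],bool);roi[115:195,85:168]=1
w=roi&(H[...,1]<60)&(H[...,2]>140)
n,l,st,ce=cv2.connectedComponentsWithStats(w.astype(np.uint8))
for i in range(1,n):
    if st[i,4]>5: print(st[i],ce[i],ray(c,*ce[i],.038),np.median(P[l==i],0))
r=roi&((H[...,0]<8)|(H[...,0]>172))&(H[...,1]>150)&(H[...,2]>90)
v,u=np.nonzero(r);print("red",len(u),ray(c,u.mean(),v.mean(),.022),np.median(P[r],0),u.mean(),v.mean())
# top rim points
m=roi&(P[...,2]>.033)&(P[...,2]<.044)
q=P[m][:,:2]
hull=cv2.convexHull((q*1000).astype(np.float32))
print(cv2.minEnclosingCircle(hull),cv2.fitEllipse(hull))
d=load("side0.pkl");Pd=pts(d)
m=(Pd[...,2]>.034)&(Pd[...,2]<.044);rr=np.zeros_like(m);rr[125:170,225:290]=1
q=Pd[m&rr][:,:2];q=q[np.hypot(*(q-[.529,.228]).T)<.085] if 0 else q
hull=cv2.convexHull((q*1000).astype(np.float32));print(cv2.fitEllipse(hull))
Hd=hsv(d);r=rr&((Hd[...,0]<8)|(Hd[...,0]>172))&(Hd[...,1]>150)&(Hd[...,2]>90)
print(Pd[r].mean(0))
```

```text
[110 125   7   5  19] [112.89473684 127.15789474] [0.60455141 0.23312115 0.038     ] [0.60598737 0.23435077 0.03226751]
[133 126  25  38 519] [146.20231214 144.59922929] [0.56569134 0.15892334 0.038     ] [0.56709673 0.15892652 0.03776207]
[ 92 146  24  38 535] [102.21308411 164.18878505] [0.52191783 0.25433654 0.038     ] [0.52052473 0.25451936 0.03755356]
[134 181   7   5  20] [136.85 182.55] [0.4814981  0.17766647 0.038     ] [0.4821915  0.17920112 0.03206996]
red 709 [0.54386225 0.20699274 0.022     ] [0.54328591 0.20714721 0.02202238] 126.18617771509167 155.59097320169252
((558.2482299804688, 218.07237243652344), 88.506103515625) ((555.7559204101562, 213.59378051757812), (142.71975708007812, 175.02003479003906), 125.91496276855469)
((543.3145141601562, 205.2664794921875), (136.29164123535156, 148.298095703125), 19.813194274902344)
[0.54168656 0.21629441 0.02166222]
```

Candidates for the lamp (top view): yellow (375,163), orange (395,235), red (328,226), blue (252,167). The crop at (375,163) shows a yellow bar, yellow band and steel ears, so that's the one. The dock is at about (0.5437, 0.2066) with its x axis at 24.4°. The yellow lamp is at (0.521, -0.337) with its bar at 33.4°.

Emit:
send_rows(fingers=[1, 1, 1, 1, 1, 1, 1, 1, 1, 1], dp=[[22, -31, 2], [44, -62, 4], [66, -93, 6], [88, -124, 8], [110, -155, 10], [132, -186, 12], [154, -217, 14], [176, -248, 16], [198, -279, 18], [220, -310, 20]], turn=[[0, 0, 0.05], [0, 0, 0.1], [0, 0, 0.15], [0, 0, 0.2], [0, 0, 0.25], [0, 0, 0.3], [0, 0, 0.35], [0, 0, 0.4], [0, 0, 0.45], [0, 0, 0.5]])

```text
time_s: 0.93
position: [0.4985, 0.2472, 0.2414]
tcp_rot: [[-0.001, -0.999, -0.041], [-0.002, -0.041, 0.999], [-1.0, 0.001, -0.002]]
force: [1.1, 1.8, -0.3]
opening: 0.999
```

Emit:
send_rows(fingers=[1, 1, 1, 1, 1, 1, 1, 1, 1, 1], dp=[[2, -39, 0], [4, -78, 0], [6, -117, 0], [8, -156, 0], [10, -195, 0], [12, -234, 0], [14, -273, 0], [16, -312, 0], [18, -351, 0], [20, -390, 0]], turn=[[0, 0, 0.05], [0, 0, 0.1], [0, 0, 0.15], [0, 0, 0.2], [0, 0, 0.25], [0, 0, 0.3], [0, 0, 0.35], [0, 0, 0.4], [0, 0, 0.45], [0, 0, 0.5]])

```text
time_s: 1.77
position: [0.5179, -0.1445, 0.2411]
tcp_rot: [[-0.001, -0.856, -0.517], [-0.002, -0.517, 0.856], [-1.0, 0.001, -0.001]]
force: [0.2, 0.9, 0.2]
opening: 1.002
```

Emit:
send_rows(fingers=[1, 1, 1, 1, 1, 1, 1], dp=[[1, -39, 0], [2, -78, 0], [3, -117, 0], [3, -156, 0], [3, -194, 0], [3, -194, 0], [3, -194, 0]], turn=[[0, 0, 0.02], [0, 0, 0.04], [0, 0, 0.05], [0, 0, 0.05], [0, 0, 0.05], [0, 0, 0.05], [0, 0, 0.05]])

```text
time_s: 2.35
position: [0.5295, -0.3294, 0.2397]
tcp_rot: [[-0.014, -0.844, -0.537], [-0.016, -0.536, 0.844], [-1.0, 0.021, -0.006]]
force: [0.3, -0.2, -0.0]
opening: 1.001
```

Run:
```python
from rig import bot
import numpy as np
s=bot.read_state();R=s["tcp_rot"];print(s["position"],np.degrees(np.arctan2(R[1,2],R[0,2])),R[:,0],s["joint_positions"],s["time_s"])
p=np.array([.521,-.337]);print((p-s["position"][:2])*1000)
```

```text
[ 0.52946669 -0.32937012  0.23971398] 122.45751605780043 [-0.01429692 -0.01610105 -0.99976815] [ -41.52526266   29.17744246   81.048846     -1.31485377   69.78028982
 -163.52474074] 2.35
[-8.46668682 -7.62987524]
```

Emit:
send_rows(fingers=[1, 1, 1, 1], dp=[[-4, -4, 0], [-8, -8, -10], [-8, -8, -30], [-8, -8, -30]], turn=[[0.016, -0.014, -0.043], [0.016, -0.014, -0.043], [0.016, -0.014, -0.043], [0.016, -0.014, -0.043]])

```text
time_s: 2.68
position: [0.5186, -0.3348, 0.206]
tcp_rot: [[-0.007, -0.866, -0.5], [0.006, -0.5, 0.866], [-1.0, 0.003, 0.009]]
force: [-0.8, 0.4, -0.9]
opening: 0.996
```

```bash
cat > st.py <<'E'
from rig import bot
import numpy as np
s=bot.read_state();R=s["tcp_rot"];print(s["time_s"],s["position"],"yaw",np.degrees(np.arctan2(R[1,2],R[0,2])),R[:,0],s["joint_positions"].round(1),s["force"].round(1),s["moment"].round(2),s["opening"])
E
python3 st.py
python3 - <<'E'
from rig import bot
import cv2
a=bot.capture("top")["img"];b=bot.capture("side")["img"]
import numpy as np
cv2.imwrite("pics/pre.png",np.hstack([cv2.resize(a[100:230,300:450],(400,347)),cv2.resize(b[180:330,260:390],(301,347))]))
E
```

```text
2.6833 [ 0.51861585 -0.33476825  0.20597806] yaw 119.98821734884325 [-0.00669149  0.00612244 -0.99995887] [ -43.2   30.9   83.8   -0.    65.8 -163.2] [-0.8  0.4 -0.9] [0.1  0.02 0.01] 0.9963085821567927
```

View pics/pre.png

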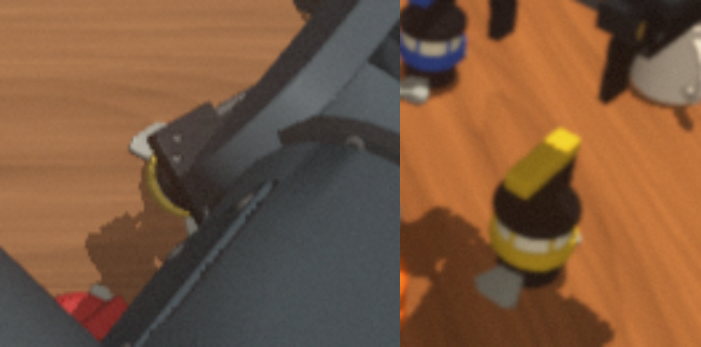

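Emit:
send_rows(fingers=[1, 1, 1, 1, 1, 1, 1], dp=[[2, -2, 0], [2, -2, -25], [2, -2, -50], [2, -2, -75], [2, -2, -100], [2, -2, -111], [2, -2, -111]], turn=[[-0.004, -0.005, -0.03], [-0.004, -0.005, -0.03], [-0.004, -0.005, -0.03], [-0.004, -0.005, -0.03], [-0.004, -0.005, -0.03], [-0.004, -0.005, -0.03], [-0.004, -0.005, -0.03]])

```text
time_s: 3.37
position: [0.5213, -0.3365, 0.0957]
tcp_rot: [[-0.002, -0.88, -0.475], [0.002, -0.475, 0.88], [-1.0, 0.0, 0.003]]
force: [-0.1, -0.1, 0.3]
opening: 0.999
```

```bash
python3 st.py
```

```text
3.3667 [ 0.52128078 -0.3365022   0.09570125] yaw 118.32777488504738 [-0.00158914  0.00206939 -0.9999966 ] [ -43.2   39.1   88.6    0.    52.5 -161.5] [-0.1 -0.1  0.3] [0.06 0.06 0.03] 0.9988161074822798
```

Well aligned, so I close on it.

Emit:
send_rows(fingers=[0, 0, 0, 0, 0, 0, 0, 0, 0, 0], dp=[[0, 0, 0], [0, 0, 0], [0, 0, 0], [0, 0, 0], [0, 0, 0], [0, 0, 0], [0, 0, 0], [0, 0, 0], [0, 0, 0], [0, 0, 0]], turn=[[0, 0, 0], [0, 0, 0], [0, 0, 0], [0, 0, 0], [0, 0, 0], [0, 0, 0], [0, 0, 0], [0, 0, 0], [0, 0, 0], [0, 0, 0]])

```text
time_s: 4.2
position: [0.5212, -0.3365, 0.0957]
tcp_rot: [[-0.002, -0.88, -0.474], [0.002, -0.474, 0.88], [-1.0, 0.0, 0.003]]
force: [0.5, 0.6, 0.4]
opening: 0.323
```

Emit:
send_rows(fingers=[0, 0, 0, 0, 0, 0, 0], dp=[[0, 0, 10], [0, 0, 30], [0, 0, 60], [0, 0, 95], [0, 0, 130], [0, 0, 150], [0, 0, 150]], turn=[[0, 0, 0], [0, 0, 0], [0, 0, 0], [0, 0, 0], [0, 0, 0], [0, 0, 0], [0, 0, 0]])

```text
time_s: 4.78
position: [0.5236, -0.3385, 0.2516]
tcp_rot: [[0.007, -0.88, -0.475], [-0.006, -0.475, 0.88], [-1.0, -0.003, -0.008]]
force: [1.3, -0.7, -2.7]
opening: 0.247
```

```bash
python3 st.py
python3 - <<'E'
from rig import bot
import cv2
b=bot.capture("side")["img"]
cv2.imwrite("pics/lift.png",cv2.resize(b[100:350,200:450],(600,600)))
E
```

```text
4.7833 [ 0.52364956 -0.33851166  0.25162457] yaw 118.3370640572532 [ 0.0067449  -0.00564247 -0.99996133] [ -43.1   28.2   80.8    0.    70.5 -161.5] [ 1.3 -0.7 -2.7] [-0.   -0.03  0.02] 0.2465915130932816
```

View pics/lift.png

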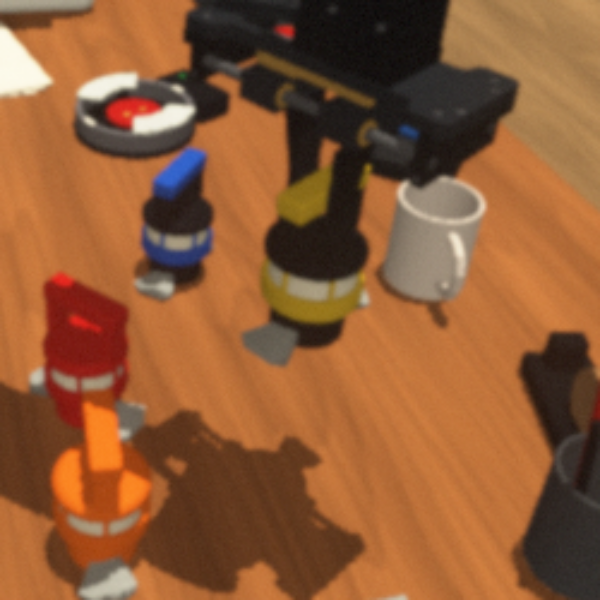

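Emit:
send_rows(fingers=[0, 0, 0, 0, 0, 0, 0, 0, 0, 0], dp=[[1, 10, 5], [3, 35, 10], [5, 70, 10], [7, 107, 10], [9, 144, 10], [11, 181, 10], [13, 218, 10], [15, 255, 10], [16, 292, 10], [17, 329, 10]], turn=[[0.005, 0.006, -0.01], [0.005, 0.006, -0.02], [0.005, 0.006, -0.03], [0.005, 0.006, -0.04], [0.005, 0.006, -0.05], [0.005, 0.006, -0.06], [0.005, 0.006, -0.068], [0.005, 0.006, -0.068], [0.005, 0.006, -0.068], [0.005, 0.006, -0.068]])

```text
time_s: 5.67
position: [0.537, -0.0055, 0.256]
tcp_rot: [[-0.009, -0.911, -0.413], [0.005, -0.413, 0.911], [-1.0, 0.006, 0.008]]
force: [1.3, -0.2, -2.5]
opening: 0.252
```

Emit:
send_rows(fingers=[0, 0, 0, 0, 0, 0, 0, 0, 0, 0], dp=[[0, 36, 0], [0, 72, 0], [1, 108, -10], [2, 144, -25], [3, 180, -40], [3, 205, -55], [3, 216, -70], [3, 216, -80], [3, 216, -85], [3, 216, -85]], turn=[[0, 0, 0], [0, 0, 0], [0, 0, 0], [0, 0, 0], [0, 0, 0], [0, 0, 0], [0, 0, 0], [0, 0, 0], [0, 0, 0], [0, 0, 0]])

```text
time_s: 6.5
position: [0.5379, 0.2097, 0.1685]
tcp_rot: [[-0.015, -0.911, -0.413], [0.003, -0.413, 0.911], [-1.0, 0.013, 0.009]]
force: [-0.4, 0.1, -3.2]
opening: 0.247
```

```bash
python3 st.py
python3 - <<'E'
from rig import bot
import cv2,pickle,numpy as np
from h import *
o=[]
for n in("top","side"):
    c=bot.capture(n);pickle.dump(c,open(n+"1.pkl","wb"));o.append(c["img"])
cv2.imwrite("pics/pre2.png",np.hstack([cv2.resize(o[0][80:230,60:230],(453,400)),cv2.resize(o[1][60:190,190:310],(347,400))]))
E
```

```text
6.5 [0.53786177 0.20967017 0.16848326] yaw 114.38647835798994 [-0.01540275  0.00340592 -0.99987557] [  10.    30.7   91.6    0.4   58.5 -104.6] [-0.4  0.1 -3.2] [ 0.05 -0.01 -0.02] 0.24706803822849988
```

View pics/pre2.png

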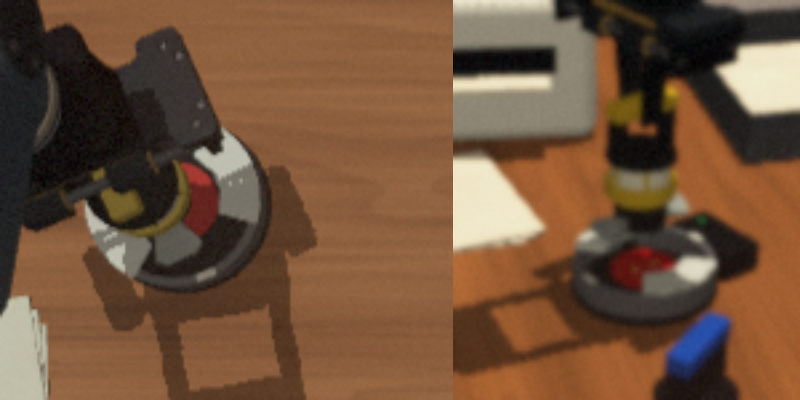

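Emit:
send_rows(fingers=[0, 0, 0, 0], dp=[[5, -3, 0], [5, -3, 0], [5, -3, 0], [5, -3, 0]], turn=[[-0.003, -0.015, 0], [-0.003, -0.015, 0], [-0.003, -0.015, 0], [-0.003, -0.015, 0]])

```text
time_s: 6.93
position: [0.5453, 0.2059, 0.1714]
tcp_rot: [[0.006, -0.912, -0.411], [0.002, -0.411, 0.912], [-1.0, -0.006, -0.001]]
force: [0.5, 0.0, -2.5]
opening: 0.251
```

```bash
python3 st.py
python3 - <<'E'
from rig import bot
import pickle
from h import *
for n in("top","side"):
    c=bot.capture(n);pickle.dump(c,open(n+"2.pkl","wb"));P=pts(c);H=hsv(c)
    m=(H[...,0]>=20)&(H[...,0]<=35)&(H[...,1]>130)&(H[...,2]>50)&(P[...,2]>.05)&(P[...,2]<.23)&(P[...,1]>.1)&(P[...,1]<.3)&(P[...,0]>.45)&(P[...,0]<.65)
    q=P[m];print(n,len(q));hist=np.histogram(q[:,2],np.arange(.08,.23,.005));print([(round(b,3),k) for b,k in zip(hist[1],hist[0]) if k])
    s=H.copy();v,u=np.nonzero(m);print(u.min(),u.max(),v.min(),v.max())
    np.save(n+"m.npy",m)
    img=c["img"];y0,x0=(90,70) if n=="top" else (50,200)
    cv2.imwrite(f"pics/g_{n}.png",cv2.resize(img[y0:y0+120,x0:x0+120],(600,600),interpolation=cv2.INTER_CUBIC))
E
```

```text
6.9333 [0.54532218 0.20590731 0.17139607] yaw 114.25617209676221 [ 0.00569755  0.00178697 -0.99998217] [ 9.700e+00  3.050e+01  9.140e+01  1.000e-01  5.770e+01 -1.046e+02] [ 0.5  0.  -2.5] [ 0.1   0.12 -0.02] 0.2512733662611022
top 302
[(np.float64(0.1), np.int64(3)), (np.float64(0.105), np.int64(19)), (np.float64(0.11), np.int64(48)), (np.float64(0.115), np.int64(65)), (np.float64(0.12), np.int64(3)), (np.float64(0.125), np.int64(1)), (np.float64(0.13), np.int64(1)), (np.float64(0.135), np.int64(3)), (np.float64(0.14), np.int64(2)), (np.float64(0.145), np.int64(4)), (np.float64(0.165), np.int64(1)), (np.float64(0.17), np.int64(4)), (np.float64(0.175), np.int64(1)), (np.float64(0.18), np.int64(17)), (np.float64(0.185), np.int64(51)), (np.float64(0.19), np.int64(79))]
96 132 136 163
side 292
[(np.float64(0.09), np.int64(9)), (np.float64(0.095), np.int64(7)), (np.float64(0.1), np.int64(21)), (np.float64(0.105), np.int64(41)), (np.float64(0.11), np.int64(36)), (np.float64(0.115), np.int64(42)), (np.float64(0.12), np.int64(5)), (np.float64(0.125), np.int64(4)), (np.float64(0.13), np.int64(2)), (np.float64(0.135), np.int64(1)), (np.float64(0.17), np.int64(1)), (np.float64(0.175), np.int64(12)), (np.float64(0.18), np.int64(27)), (np.float64(0.185), np.int64(33)), (np.float64(0.19), np.int64(47)), (np.float64(0.195), np.int64(2)), (np.float64(0.2), np.int64(2))]
246 269 88 128
```

View pics/g_side.png

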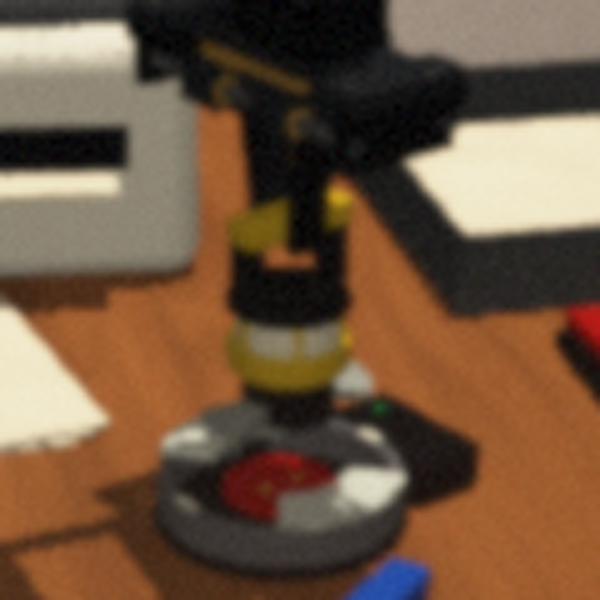

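View pics/g_top.png

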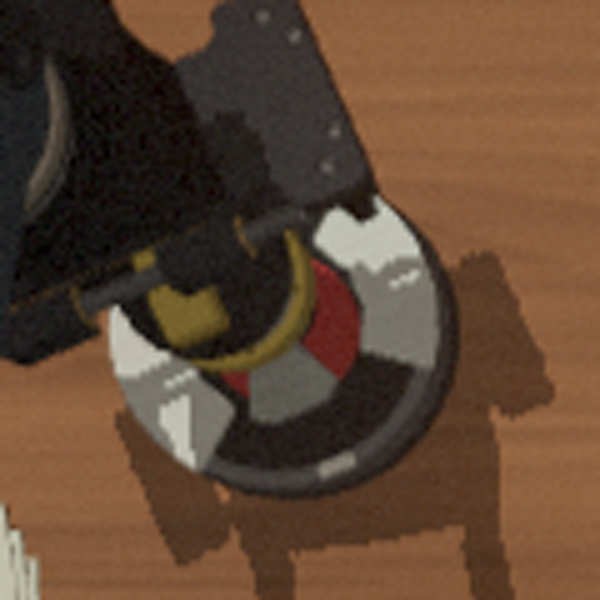

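Run:
```python
from h import *
A=[]
for n in("top","side"):
    c=load(n+"2.pkl");P=pts(c);m=np.load(n+"m.npy");q=P[m]
    t=q[q[:,2]>.165]
    print(n,np.percentile(t[:,2],[50,75,90,97]))
    t=t[t[:,2]>np.percentile(t[:,2],90)-.006];A.append(t)
    # band circle fit, fixed R=.035
    b=q[(q[:,2]>.09)&(q[:,2]<.122)]
    from scipy.optimize import least_squares
    r=least_squares(lambda p:np.hypot(b[:,0]-p[0],b[:,1]-p[1])-.035,[.545,.206],loss="soft_l1",f_scale=.002);print("band",r.x,np.abs(r.fun).mean())
a=np.vstack(A)
for t in A+[a]:
    print(cv2.minAreaRect((t[:,:2]*1000).astype(np.float32)))
# reference dist same from initial
for n in("top","side"):
    c=load(n+"0.pkl");P=pts(c);H=hsv(c)
    m=(H[...,0]>=20)&(H[...,0]<=35)&(H[...,1]>130)&(H[...,2]>50)&(abs(P[...,0]-.521)<.06)&(abs(P[...,1]+.337)<.06)
    q=P[m];t=q[q[:,2]>.1];print(n,np.percentile(t[:,2],[50,75,90,97]))
    b=q[(q[:,2]>.02)&(q[:,2]<.055)]
    r=least_squares(lambda p:np.hypot(b[:,0]-p[0],b[:,1]-p[1])-.035,[.521,-.337],loss="soft_l1",f_scale=.002);print("band",r.x,len(b),np.abs(r.fun).mean())
```

```text
top [0.19027606 0.19126894 0.19210133 0.19327981]
band [0.54821301 0.2066398 ] 0.0012401680640467354
side [0.18837477 0.1914262  0.1923878  0.19459104]
band [0.54854621 0.20773401] 0.0022605958709637198
((529.6871948242188, 197.66311645507812), (36.846435546875, 22.39750862121582), 24.15514373779297)
((546.737060546875, 200.32460021972656), (69.23898315429688, 30.237287521362305), 7.487010955810547)
((546.18994140625, 200.25271606445312), (70.34271240234375, 30.237287521362305), 7.487010955810547)
top [0.12095781 0.12227024 0.12342722 0.12445859]
band [ 0.5220536 -0.3380556] 85 0.00105209519782441
side [0.12075719 0.12157485 0.12215266 0.12270133]
band [ 0.52314418 -0.33378968] 312 0.0014333119660411865
```

Emit:
send_rows(fingers=[0, 0, 0, 0, 0, 0, 0, 0], dp=[[-1, 0, -6], [-3, 0, -12], [-3, 0, -18], [-3, 0, -25], [-3, 0, -31], [-3, 0, -37], [-3, 0, -42], [-3, 0, -42]], turn=[[-0.001, 0.005, 0], [-0.001, 0.005, 0], [-0.001, 0.005, 0], [-0.001, 0.005, 0], [-0.001, 0.005, 0], [-0.001, 0.005, 0], [-0.001, 0.005, 0], [-0.001, 0.005, 0]])

```text
time_s: 7.7
position: [0.5412, 0.206, 0.1277]
tcp_rot: [[-0.002, -0.912, -0.411], [0.0, -0.411, 0.912], [-1.0, 0.002, 0.001]]
force: [0.3, 0.5, -3.2]
opening: 0.252
```

```bash
python3 st.py
```

```text
7.7 [0.54124593 0.2060242  0.12768698] yaw 114.28605898717987 [-2.37669200e-03  2.33861043e-04 -9.99997148e-01] [   9.8   33.9   93.6    0.    52.6 -104.5] [ 0.3  0.5 -3.2] [ 0.11  0.05 -0.  ] 0.25201653889279935
```

Emit:
send_rows(fingers=[0, 0, 0], dp=[[1, 0, -2], [1, 0, -4], [1, 0, -4]], turn=[[0, 0, 0], [0, 0, 0], [0, 0, 0]])

```text
time_s: 7.95
position: [0.5426, 0.206, 0.1236]
tcp_rot: [[-0.002, -0.912, -0.411], [0.0, -0.411, 0.912], [-1.0, 0.002, 0.001]]
force: [0.1, 0.0, -3.3]
opening: 0.251
```

```bash
python3 st.py;python3 - <<'E'
from rig import bot
import cv2,numpy as np
o=[bot.capture(n)["img"] for n in("top","side")]
cv2.imwrite("pics/in1.png",np.hstack([cv2.resize(o[0][100:210,70:180],(400,400)),cv2.resize(o[1][80:180,210:310],(400,400))]))
E
```

```text
7.95 [0.54255831 0.20602817 0.12363541] yaw 114.28537186601935 [-1.87627642e-03  2.58436645e-04 -9.99998206e-01] [   9.7   34.3   93.6    0.    52.2 -104.6] [ 0.1  0.  -3.3] [0.07 0.09 0.01] 0.25052022415162056
```

View pics/in1.png

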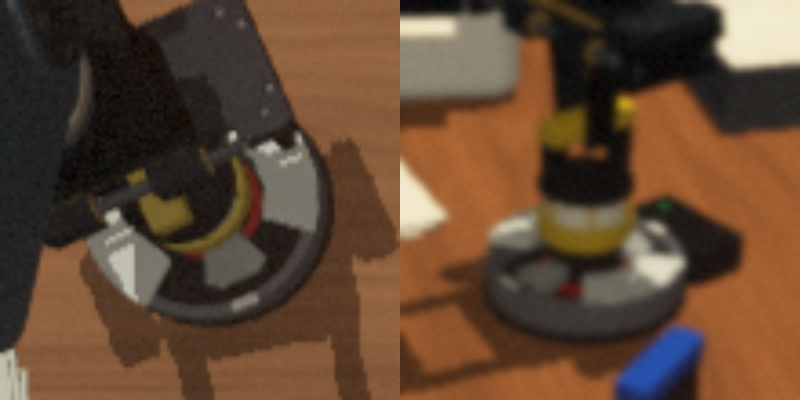

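Emit:
send_rows(fingers=[0, 0, 0], dp=[[0, 0, -2], [0, 0, -3], [0, 0, -3]], turn=[[0, 0, 0], [0, 0, 0], [0, 0, 0]])

```text
time_s: 8.3
position: [0.5427, 0.2061, 0.1214]
tcp_rot: [[-0.001, -0.912, -0.411], [0.0, -0.411, 0.912], [-1.0, 0.001, 0.001]]
force: [-0.4, -0.9, 2.4]
opening: 0.251
```

```bash
python3 st.py
```

```text
8.3 [0.54274877 0.20606037 0.12135069] yaw 114.28477615243362 [-1.02798953e-03  4.06761704e-04 -9.99999389e-01] [   9.7   34.5   93.7    0.    51.8 -104.6] [-0.4 -0.9  2.4] [ 0.03  0.19 -0.02] 0.25064209889020583
```

Emit:
send_rows(fingers=[0.42, 0.42, 0.42, 0.42, 0.42, 0.42, 0.42, 0.42], dp=[[0, 0, 1], [0, 0, 1], [0, 0, 1], [0, 0, 1], [0, 0, -1], [0, 0, -3], [0, 0, -4], [0, 0, -4]], turn=[[0, 0, 0], [0, 0, 0], [0, 0, 0], [0, 0, 0], [0, 0, 0], [0, 0, 0], [0, 0, 0], [0, 0, 0]])

```text
time_s: 8.97
position: [0.5424, 0.206, 0.1168]
tcp_rot: [[-0.002, -0.912, -0.411], [0.0, -0.411, 0.912], [-1.0, 0.002, 0.001]]
force: [-0.0, 0.2, -0.6]
opening: 0.42
```

```bash
python3 st.py;python3 - <<'E'
from rig import bot
import cv2,numpy as np
from h import *
o=[]
for n in("top","side"):
    c=bot.capture(n);o.append(c["img"]);P=pts(c);H=hsv(c)
    m=(H[...,0]>=20)&(H[...,0]<=35)&(H[...,1]>130)&(H[...,2]>50)&(P[...,2]>.125)&(P[...,2]<.23)&(P[...,1]>.1)&(P[...,1]<.3)&(P[...,0]>.45)&(P[...,0]<.65)
    q=P[m];print(n,len(q),np.percentile(q[:,2],[50,75,90,97]))
cv2.imwrite("pics/in2.png",np.hstack([cv2.resize(o[0][100:210,70:180],(400,400)),cv2.resize(o[1][80:180,210:310],(400,400))]))
E
```

```text
8.9667 [0.54237253 0.20602137 0.11683817] yaw 114.28590317427133 [-2.07951049e-03  2.41090627e-04 -9.99997809e-01] [   9.8   34.9   93.9    0.    51.3 -104.6] [-0.   0.2 -0.6] [0.05 0.03 0.01] 0.41957338262169463
top 152 [0.14270334 0.14371007 0.14552702 0.20397855]
side 120 [0.14078383 0.14373374 0.14508938 0.18938516]
```

View pics/in2.png

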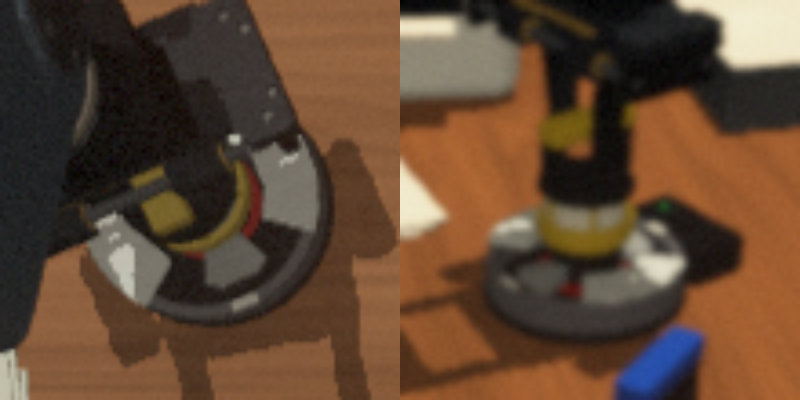

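Emit:
send_rows(fingers=[0, 0, 0, 0, 0, 0], dp=[[0, 0, 0], [0, 0, 0], [0, 0, 0], [0, 0, 0], [0, 0, 0], [0, 0, 0]], turn=[[0, 0, 0], [0, 0, 0], [0, 0, 0], [0, 0, 0], [0, 0, 0], [0, 0, 0]])

```text
time_s: 9.57
position: [0.5427, 0.206, 0.1172]
tcp_rot: [[-0.001, -0.912, -0.411], [0.0, -0.411, 0.912], [-1.0, 0.001, 0.001]]
force: [-0.3, -0.7, 0.5]
opening: 0.251
```

Emit:
send_rows(fingers=[0, 0, 0, 0, 0, 0], dp=[[0, 0, 0], [0, 0, 0], [0, 0, -0.5], [0, 0, -1], [0, 0, -1.5], [0, 0, -1.5]], turn=[[0, 0, -0.06], [0, 0, -0.12], [0, 0, -0.18], [0, 0, -0.24], [0, 0, -0.3], [0, 0, -0.35]])

```text
time_s: 10.07
position: [0.5424, 0.2063, 0.1158]
tcp_rot: [[-0.002, -0.997, -0.071], [0.001, -0.071, 0.997], [-1.0, 0.001, 0.001]]
force: [0.2, 0.2, 0.6]
opening: 0.247
```

```bash
python3 st.py
```

```text
10.0667 [0.54242417 0.20631468 0.11577188] yaw 94.0645584954327 [-0.0015905   0.00128315 -0.99999791] [  9.8  35.   94.    0.1  51.2 -84.4] [0.2 0.2 0.6] [0.25 0.12 0.05] 0.2473099217418998
```

Emit:
send_rows(fingers=[0, 0, 0, 0, 0, 0], dp=[[0, 0, -0.5], [0, 0, -1], [0, 0, -1.5], [0, 0, -2], [0, 0, -2.5], [0, 0, -2.5]], turn=[[0, 0, -0.06], [0, 0, -0.12], [0, 0, -0.18], [0, 0, -0.24], [0, 0, -0.3], [0, 0, -0.35]])

```text
time_s: 10.57
position: [0.5427, 0.2067, 0.1137]
tcp_rot: [[-0.0, -0.961, 0.278], [0.002, 0.278, 0.961], [-1.0, 0.001, 0.002]]
force: [-0.2, 0.2, 2.0]
opening: 0.251
```

```bash
python3 st.py
```

```text
10.5667 [0.54269684 0.20665345 0.11371164] yaw 73.85482243237922 [-2.30488919e-04  2.34629183e-03 -9.99997221e-01] [  9.8  35.1  94.1   0.2  50.8 -64.2] [-0.2  0.2  2. ] [0.16 0.06 0.11] 0.25059767382050424
```

Turned 40° with low forces. Continuing.

Emit:
send_rows(fingers=[0, 0, 0, 0, 0, 0], dp=[[0, 0, -0.5], [0, 0, -1], [0, 0, -1], [0, 0, -1], [0, 0, -1], [0, 0, -1]], turn=[[0, 0, -0.06], [0, 0, -0.12], [0, 0, -0.18], [0, 0, -0.24], [0, 0, -0.3], [0, 0, -0.35]])

```text
time_s: 11.07
position: [0.5431, 0.207, 0.1132]
tcp_rot: [[0.002, -0.805, 0.593], [0.003, 0.593, 0.805], [-1.0, 0.0, 0.003]]
force: [0.0, 0.3, 2.0]
opening: 0.25
```

```bash
python3 st.py
```

```text
11.0667 [0.54313873 0.20698483 0.11316416] yaw 53.649259261136734 [ 0.00182178  0.00295706 -0.99999397] [  9.8  35.2  94.1   0.2  50.6 -44. ] [0.  0.3 2. ] [0.08 0.02 0.11] 0.25005976044859995
```

Emit:
send_rows(fingers=[0, 0, 0, 0], dp=[[0, 0, 0], [0, 0, 0], [0, 0, 0], [0, 0, 0]], turn=[[0, 0, -0.06], [0, 0, -0.12], [0, 0, -0.16], [0, 0, -0.16]])

```text
time_s: 11.4
position: [0.5431, 0.2072, 0.1132]
tcp_rot: [[0.002, -0.7, 0.714], [0.003, 0.714, 0.7], [-1.0, 0.0, 0.004]]
force: [-0.5, 0.4, -0.7]
opening: 0.252
```

```bash
python3 st.py
```

```text
11.4 [0.54311011 0.20718839 0.11316844] yaw 44.45536915590767 [ 0.00234175  0.00284835 -0.9999932 ] [  9.8  35.2  94.1   0.2  50.6 -34.8] [-0.5  0.4 -0.7] [ 0.07 -0.01 -0.05] 0.25202014861982014
```

Emit:
send_rows(fingers=[0.5, 0.5, 0.5, 0.5, 0.5, 0.5], dp=[[0, 0, 0], [0, 0, 0], [0, 0, 0], [0, 0, 0], [0, 0, 0], [0, 0, 0]], turn=[[0, 0, 0], [0, 0, 0], [0, 0, 0], [0, 0, 0], [0, 0, 0], [0, 0, 0]])

```text
time_s: 11.9
position: [0.5431, 0.2072, 0.1132]
tcp_rot: [[0.002, -0.7, 0.714], [0.003, 0.714, 0.7], [-1.0, 0.0, 0.004]]
force: [0.1, 0.6, -0.4]
opening: 0.484
```

Emit:
send_rows(fingers=[0.5, 0.5, 0.5, 0.5, 0.5, 0.5, 0.5, 0.5, 0.5, 0.5], dp=[[0, 0, 15], [0, 0, 40], [0, 0, 75], [0, 0, 110], [-10, 20, 125], [-30, 50, 125], [-50, 80, 125], [-70, 110, 125], [-90, 140, 125], [-110, 170, 125]], turn=[[0, 0, 0], [0, 0, 0], [0, 0, 0], [0, 0, 0], [0, 0, 0], [0, 0, 0], [0, 0, 0], [0, 0, 0], [0, 0, 0], [0, 0, 0]])

```text
time_s: 12.73
position: [0.432, 0.3782, 0.2384]
tcp_rot: [[0.002, -0.7, 0.714], [0.003, 0.714, 0.7], [-1.0, 0.0, 0.004]]
force: [0.7, 0.6, 0.1]
opening: 0.5
```

Emit:
send_rows(fingers=[0.5, 0.5, 0.5, 0.5, 0.5, 0.5, 0.5, 0.5], dp=[[-20, 30, 0], [-40, 60, 0], [-60, 90, 0], [-80, 120, 0], [-100, 150, 0], [-120, 180, 0], [-120, 180, 0], [-120, 180, 0]], turn=[[0, 0, 0], [0, 0, 0], [0, 0, 0], [0, 0, 0], [0, 0, 0], [0, 0, 0], [0, 0, 0], [0, 0, 0]])

```text
time_s: 13.4
position: [0.3103, 0.5595, 0.238]
tcp_rot: [[0.002, -0.703, 0.711], [0.003, 0.711, 0.703], [-1.0, 0.0, 0.003]]
force: [0.9, -0.2, -0.2]
opening: 0.504
```

```bash
python3 st.py;python3 - <<'E'
from rig import bot
import cv2,numpy as np
from h import *
from scipy.optimize import least_squares
o=[]
for n in("top","side"):
    c=bot.capture(n);o.append(c["img"]);P=pts(c);H=hsv(c)
    m=(H[...,0]>=20)&(H[...,0]<=35)&(H[...,1]>130)&(H[...,2]>50)&(P[...,2]>.03)&(P[...,2]<.23)&(P[...,1]>.1)&(P[...,1]<.3)&(P[...,0]>.45)&(P[...,0]<.65)
    q=P[m];t=q[q[:,2]>.12];print(n,len(q),np.percentile(t[:,2],[50,75,90,97]))
    k=t[t[:,2]>np.percentile(t[:,2],90)-.006]
    print(cv2.minAreaRect((k[:,:2]*1000).astype(np.float32)))
    b=q[(q[:,2]>.035)&(q[:,2]<.08)]
    r=least_squares(lambda p:np.hypot(b[:,0]-p[0],b[:,1]-p[1])-.035,[.544,.207],loss="soft_l1",f_scale=.002);print("band",r.x)
    # blue
    c0=load(n+"0.pkl")
    for cc in(c0,c):
        Hh=hsv(cc);m=(Hh[...,0]>=105)&(Hh[...,0]<=125)&(Hh[...,1]>140)&(Hh[...,2]>40)
        rr=np.zeros_like(m)
        if n=="top": rr[130:200,220:285]=1
        else: rr[155:225,245:295]=1
        v,u=np.nonzero(m&rr);print("blue px",len(u),u.mean(),v.mean())
cv2.imwrite("pics/fin.png",np.hstack([cv2.resize(o[0][100:210,70:180],(400,400)),cv2.resize(o[1][80:230,205:305],(267,400))]))
E
```

```text
13.4 [0.31029321 0.55945428 0.23798539] yaw 44.66643479621496 [ 0.0024179   0.00252447 -0.99999389] [51.  30.4 79.  -0.  70.4  6.3] [ 0.9 -0.2 -0.2] [-0.04  0.01 -0.03] 0.5036365264205449
top 562 [0.13844454 0.13960921 0.14063789 0.14161088]
((543.5872192382812, 203.20391845703125), (23.3266544342041, 70.99507141113281), 47.70610809326172)
band [0.5448973  0.20628244]
blue px 24 254.875 164.54166666666666
blue px 20 254.85 164.9
side 351 [0.13691903 0.13943629 0.14024931 0.14118081]
((545.8474731445312, 202.9524688720703), (25.744686126708984, 70.46083068847656), 44.170806884765625)
band [0.54519344 0.20694696]
blue px 266 273.93609022556393 180.89097744360902
blue px 274 274.0620437956204 181.24452554744525
```

View pics/fin.png

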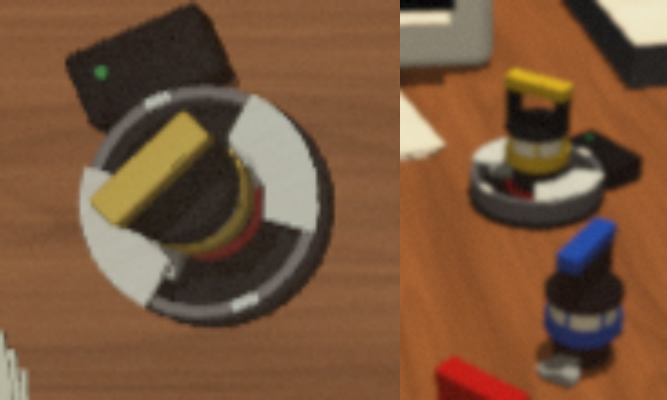

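The bar top is at about 0.139, so the underside is at about 18 mm. The bar stands at about -44°, roughly 68° from the entry angle, and the ears are under the lips. The blue lamp's pixels haven't changed.

```bash
python3 -c "
from rig import bot
print(bot.hand_in())"
```

```text
the job is handed in; nothing more can be done
None
```

The yellow lamp is standing in the dock, turned about 68° clockwise, with its ears under the lips, and I handed the job in at 13.5 s. I carried it over and set it on the plate. There I re-gripped about 5 mm lower, because the first grip had closed while the arm was already lifting. Then I twisted it while lowering about 4 mm, let go and moved the arm away.

My last checks, from both cameras with the arm clear:
- **Height:** the bar top is at about 139 mm, so the underside is about 18 mm up. That matches the locked value, with the plate pressed down about 4 mm; I did not measure the plate itself.
- **Position:** the lamp's axis is within about 2 mm of the dock centre judged by its yellow band. The side view's bar rectangle was less clean and put it about 4 mm off.
- **Turn:** the top view gives about 67° and the side view about 70°. Both are inside the 55 to 80° locking range.
- **Blue lamp:** it is still standing and has moved less than half a pixel in either view.

No check failed.

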